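# Count three mixing balls into a jar with the indexing dispenser

### The job

Stand the open mixing jar mouth up on the ball dispenser's foot plate, against its two stop pins under the end of the chute, and let go of it. Then turn the dispenser's knob clockwise, counting the clicks, to the third stop, so that exactly three steel balls run into the jar and the rest stay in the rotor. The rotor is sprung and runs back if let go: finish with the knob still gripped and held at the third stop, and leave the other things on the desk where they are.

Things in the scene. Friction and masses are not known exactly. Their poses are not given: they have to be found in the camera images.
- mixing_jar: the jar: empty, open, white plastic, round, straight-sided, 60 mm outside diameter, 45 mm high, walls and floor 3 to 4 mm, mouth 54 mm, 60 to 130 g, loose, standing mouth up on the desk; grasp it across its diameter from above. Origin: centre of its underside, z up through the mouth.
- ball_dispenser: fixed ball dispenser: aluminium foot plate 262 x 124 x 5 mm, from 186 mm before the origin to 76 mm behind; grey housing; white 15-pocket rotor under a square clear cover (top at 132 mm, screws 135); knob on top. Origin: on the desk under the knob's axis; -x is its front, where a 24 mm wide steel chute slopes out, its lip 125 mm before the axis and 66 mm high (underside 63, walls 78).
- jar_spot (a point): where the centre of the jar's underside belongs: on top of the foot plate (5 mm above the desk), 143 mm in front of the knob's axis, 18 mm in front of the chute's lip, which overhangs the jar's back rim: come in low from the front. Two stop pins (6 mm thick, 14 mm high) stand 25 mm behind this point, 21 mm to either side, just clear of the jar. Up to 13 mm off is good enough.
- index_knob: black bar knob on the rotor: 48 mm long (its x), 14 mm thick (its y), 36 mm high, from 154 to 190 mm above the desk; a white line on top marks its pointing end, along its -x (to the dispenser's front at home). Grip it across the 14 mm from above, TCP about 18 mm below its top, with about 40 N, and turn the gripper. Keep the fingertips above 148 mm. Origin: on the desk, on the axis.
- knob_top (a point): centre of the knob's top face, on its axis, 190 mm above the desk.
- rotor (a joint): rotor and knob angle, rad: 0 at home (start), growing clockwise from above. A sprung plunger clicks every 24 deg: stops at 0.419, 0.838, 1.257 (third), 1.676, end 2.094; pips on the cover mark the pointing end's places. Just short of each stop (0.07 rad) a ball drops; it runs to the jar within 2 s. Turning takes 0.05 to 0.15 N m; the return spring beats the clicks: let go, it runs home.
- ball_1_center (a point): centre of a steel mixing ball, 14 mm, 11 g, loose in the rotor's pocket number 1: it drops at stop 1.
- ball_2_center (a point): centre of a steel mixing ball, 14 mm, 11 g, loose in the rotor's pocket number 2: it drops at stop 2.
- ball_3_center (a point): centre of a steel mixing ball, 14 mm, 11 g, loose in the rotor's pocket number 3: it drops at stop 3.
- ball_4_center (a point): centre of a steel mixing ball, 14 mm, 11 g, loose in the rotor's pocket number 4: it drops at stop 4.
- ball_5_center (a point): centre of a steel mixing ball, 14 mm, 11 g, loose in the rotor's pocket number 5: it drops at stop 5.
- packing_tape: a roll of brown packing tape lying flat, 104 mm across, 48 mm high. A bystander, loose; leave it alone. Origin: centre of its underside.
- stapler: a desk stapler, 145 x 36 x 59 mm. A bystander, loose; leave it alone. Origin: centre of its underside.
- rubber_stamp: a rubber stamp with a turned upright handle, 27 x 55 x 76 mm. A bystander, loose; leave it alone. Origin: centre of its underside.
- clip_tin: a closed flat tin, 62 x 92 x 27 mm. A bystander, loose; leave it alone. Origin: centre of its underside.
Mind the look-alikes: they are no part of the job. What is shaped like the mixing_jar but yellow is not meant.

How it is judged:
By the outcome, as a careful person would: the job done as asked, in the order asked, and still so for the second after the job is handed in, while the arm keeps its last pose, push and grip.
It also fails if it takes over 58 s, if anything falls off the work surface, if the arm or the gripper's body presses on something with over 40 N, if the wrist force passes 120 N, or if a joint passes its speed limit or range.

### The arm

A 7-joint arm with a two-finger parallel gripper is mounted at the origin on a cart in front of the work surface, level with it; the furniture and walls round the work are solid. World frame = base frame: x ahead of the robot, y to its left, z up, the work surface at z = 0. Lengths are in m, angles in rad, forces in N, time in s.
With the tool pointing down it reaches from about 0.4 to 0.9 m from the base axis. Payload 5.6 kg.
Tool frame: the origin (TCP) lies between the finger pads, 19 mm behind the fingertips; this is the grasp point; z points along the fingers, y is the line along which they close (so a half turn about z gives the same grasp; the last joint's range is limited). The gripper opens to 92 mm and grips with 3 to 60 N. Pads are 20 mm wide; open, the fingers measure 128 mm over their backs; the gripper's body (75 mm by 189 mm) begins 69 mm behind the grasp point.
Start: joints at [-0.043, 0.468, -0.012, 1.603, 0.006, 1.071, -0.056], TCP at [0.65, -0, 0.233] pointing down, gripper open.
Joint ranges: [-2.53, 2.53], [-0.31, 2.02], [-1.57, 1.55], [0.28, 2.44], [-1.29, 4.43], [0.15, 1.84], [-2.92, 2.92]. Speed limits (rad/s): [2.57, 2.57, 3.14, 3.14, 3.14, 3.14, 3.14].

### API

Orientations are given as [roll, pitch, yaw] about the fixed x, y, z axes, in that order (R = Rz(yaw) Ry(pitch) Rx(roll)).
In Python, from rig import bot gives the robot as it stands.
- The arm moves only by the shell command python3 -m pendant 'ROWS'. ROWS is JSON, a list of rows, each a list of 3 entries, a list of its own where there are three numbers: the closure, from -1 (fully open) to 1 (shut), then the shift along the world's x, y, z each as a share of 0.25 m, from -1 to 1, then the turn, a rotation vector about the world's x, y, z each as a share of 45 degrees, from -1 to 1. A call has 1 to 10 rows; each row is the pose to reach, as a shift and turn from the pose commanded when the call began; what a row does not reach only later rows make up. A row lasts 1/12 s, in which the tool goes at most 41.7 mm and 7.16 degrees, less where a joint would pass 70% of its speed; a pose out of reach is approached as far as the arm can. A call with a number of a shift or a turn outside -1 to 1 is refused whole. A call with a gripper value outside its range is refused whole. The fingers move at their own pace and stop on an object; the grip force is fixed at half the most. Time passes only in rows, so rows that repeat a pose let the fingers close. It gives the time, the measured TCP pose, the force, the opening and the grip force at its end, in the units of the state.
- bot.observe(): the state, without advancing time (a new reading comes with each control period).
- bot.snapshot(name): name is "scene" or "side" or "wrist"; returns a dict with "color" (420x560x3 uint8, red, green, blue), "fx", "fy", "cx", "cy" (pixels), "camera_from_world" (4x4, takes a point from world to camera coordinates); the wrist camera has in their place "tool_from_camera" (4x4, takes a point from camera to tool coordinates, whose origin is the TCP and whose axes are the flange's). Camera axes: x right, y up, looking along -z (the intrinsics and any distortion apply to the point x, -y, -z); pixel columns grow to the right and rows downward; lengths in m; the calibration is good to about 2 mm. A picture is of the moment at which its call begins: read the wrist's pose just before it. There is no depth.
- bot.sign_off(): hands the job in; it is judged then, once.
The state is a dict: "time": time; "qpos": joint angles; "joint_velocities": joint speeds; "tau": joint torques, N m; "ee_pos": TCP position; "ee_rot": TCP orientation; "ft_force": force on the tool from outside, world axes, zero at the start; "moment": the same for the moment, N m; "width": finger opening in m; "gripper_force": force on a finger pad.
Only numpy, scipy, OpenCV 4.12 (cv2) and the standard library are available. Lean on these libraries where they do the work, as an engineer would, in place of code of your own. Each camera call takes 0.05 s, during which the arm holds its last target. There are 200 camera calls.

## Working session

There is one attempt and no reset: what is moved stays moved. The work goes in short steps, Python scripts to look and compute and a shell command to move; the robot and the scene stay as the last step left them, time stands still between calls to the robot, and variables do not carry over. Pictures are saved under pics/ and viewed, at most 10 in all, crops included, and the job is handed in when it is done.

```bash
mkdir -p pics; cat > h.py <<'E'
import numpy as np, cv2
from rig import bot
def snap(n,f):
    s=bot.snapshot(n); cv2.imwrite(f'pics/{f}.png',s['color'][:,:,::-1]); np.save(f'pics/{f}.npy',s,allow_pickle=True); return s
def ray(s,u,v,cw=None):
    T=np.linalg.inv(np.array(s['camera_from_world'])) if cw is None else cw
    d=np.array([(u-s['cx'])/s['fx'],-(v-s['cy'])/s['fy'],-1.])
    return T[:3,3],T[:3,:3]@d
def plane(s,u,v,z,cw=None):
    o,d=ray(s,u,v,cw); return o+d*(z-o[2])/d[2]
def proj(s,p):
    c=np.array(s['camera_from_world'])@np.r_[p,1]; return s['cx']+s['fx']*c[0]/-c[2], s['cy']+s['fy']*c[1]/c[2]
E
python3 - <<'E'
from h import *
a=snap('scene','s0');b=snap('side','d0')
print({k:v for k,v in a.items() if k!='color'});print([k for k in b]);print(bot.observe())
E
```

```text
{'fx': 385.42270279082817, 'fy': 385.42270279082817, 'cx': 281.48053836484684, 'cy': 203.135463784557, 'camera_from_world': array([[ 0.8939181 , -0.44760641, -0.02364165, -0.38709006],
       [ 0.21540677,  0.38273917,  0.89839337, -0.32319291],
       [-0.39307805, -0.80818267,  0.43855492, -0.89875921],
       [ 0.        ,  0.        ,  0.        ,  1.        ]])}
['color', 'fx', 'fy', 'cx', 'cy', 'camera_from_world']
{'time': 0.1, 'qpos': array([-0.04297471,  0.46827579, -0.01162867,  1.60353017,  0.0059937 ,
        1.07139207, -0.05626579]), 'joint_velocities': array([ 2.06893728e-03, -3.08567807e-03,  1.50256539e-03, -2.01856020e-03,
        1.66371573e-03,  7.81228676e-05,  2.14612660e-04]), 'tau': array([ 1.57556435e-03, -5.21645308e+01, -1.25145918e-02, -2.44365495e+01,
       -5.68165525e-02,  1.40885683e-02,  8.46384978e-05]), 'ee_pos': array([ 6.49505374e-01, -6.42901456e-05,  2.32444789e-01]), 'ee_rot': array([-3.14002502e+00,  9.69802371e-05,  1.57076092e+00]), 'ft_force': array([-0.78832658,  0.97923549, -0.50341133]), 'moment': array([0.01936121, 0.00987568, 0.04523597]), 'gripper_force': 0.0, 'width': 0.09179498903633926}
```

View pics/s0.png

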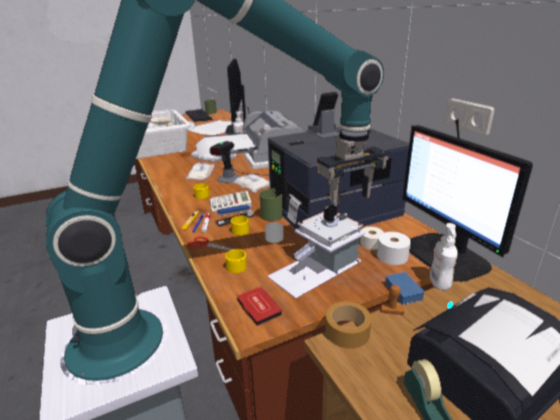

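View pics/d0.png

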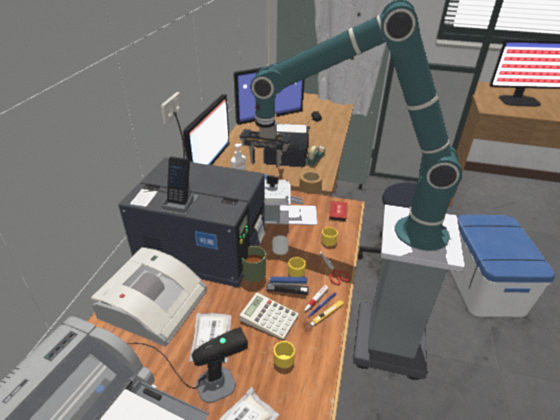

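The scene view shows the dispenser at about (325,245), with its plate in front (left) at (300,275). A whitish cup stands at (275,231), with yellow look-alikes nearby and white rolls at (372,238) and (394,248). In the side view the cup is at (280,244) and the dispenser at (280,205). I'll enlarge both.

```bash
python3 - <<'E'
import cv2
a=cv2.imread('pics/s0.png')[170:330,220:420]; cv2.imwrite('pics/c1.png',cv2.resize(a,None,fx=3.7,fy=3.7,interpolation=cv2.INTER_CUBIC))
a=cv2.imread('pics/d0.png')[130:270,230:360]; cv2.imwrite('pics/c2.png',cv2.resize(a,None,fx=4,fy=4,interpolation=cv2.INTER_CUBIC))
E
```

```text
(no output)
```

View pics/c1.png

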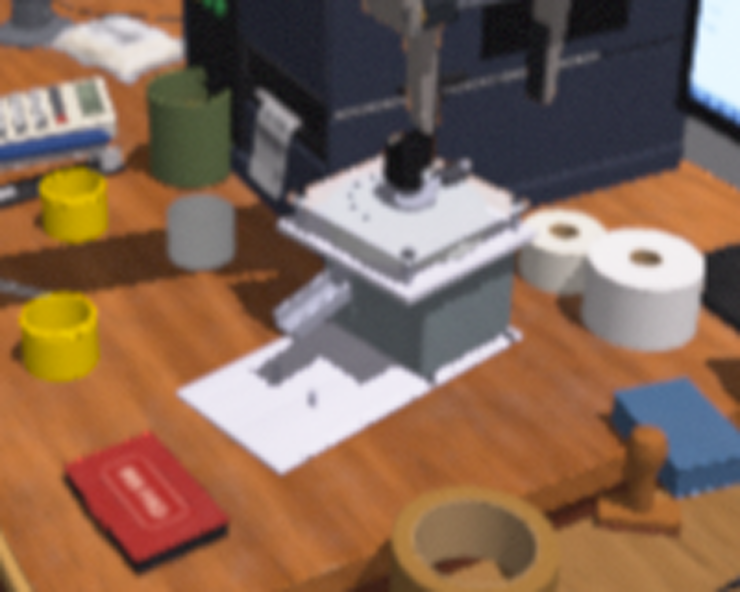

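View pics/c2.png

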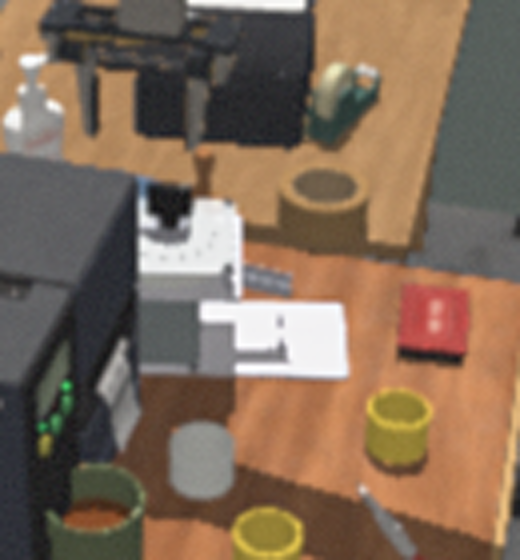

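The crops show the white jar in shadow: top centre at about (274,227) in scene and (281,240) in side. The foot plate's front corners are at scene (268,276) and (296,298), with the back-right corner at (361,261). The knob top is at about (330,206) in scene and (272,177) in side.

```bash
python3 - <<'E'
from h import *
L=lambda f:np.load(f'pics/{f}.npy',allow_pickle=True).item()
a,b=L('s0'),L('d0')
A=lambda u,v:(u/3.7+220,v/3.7+170)
B=lambda u,v:(u/4+230,v/4+130)
P=lambda n,s,uv,z:print(n,plane(s,*uv,z).round(4))
P('jar s',a,A(201,208),.045);P('jar d',b,B(203,442),.045)
P('jarbase s',a,A(201,268),0)
for n,q in [('FL',(178,393)),('FR',(282,474)),('BR',(520,335))]: P(n,a,A(*q),.005)
for n,q in [('F1',(345,303)),('F2',(348,378))]: P(n,b,B(*q),.005)
P('pin',a,A(312,392),.019);P('knob s',a,A(408,140),.19);P('knob d',b,B(170,189),.19)
for n,q in [('cov L',(280,215)),('cov F',(408,255)),('cov R',(525,208))]: P(n,a,A(*q),.132)
P('lip',a,A(285,325),.066)
for n,q in [('red1',(66,480)),('red2',(140,565)),('red3',(225,520)),('red4',(150,435))]: P(n,a,A(*q),.027)
P('yel',a,A(60,305),.045);P('yel2',a,A(73,182),.045);P('green',a,A(190,85),.1)
P('print corner',a,A(330,200),0);P('print corner',a,A(240,170),0)
E
```

```text
jar s [0.5283 0.241  0.045 ]
jar d [0.5223 0.2443 0.045 ]
jarbase s [0.5144 0.2153 0.    ]
FL [0.4165 0.0521 0.005 ]
FR [ 0.4419 -0.0691  0.005 ]
BR [ 0.6946 -0.0102  0.005 ]
F1 [ 0.4361 -0.0615  0.005 ]
F2 [0.4118 0.0655 0.005 ]
pin [ 0.4988 -0.0123  0.019 ]
knob s [0.6025 0.0251 0.19  ]
knob d [0.605  0.0486 0.19  ]
cov L [0.5123 0.0614 0.132 ]
cov F [ 0.5656 -0.0348  0.132 ]
cov R [ 0.6815 -0.02    0.132 ]
lip [0.4907 0.0148 0.066 ]
red1 [ 0.2957 -0.0276  0.027 ]
red2 [ 0.3082 -0.1266  0.027 ]
red3 [ 0.3744 -0.1149  0.027 ]
red4 [ 0.3664 -0.0104  0.027 ]
yel [0.3606 0.1533 0.045 ]
yel2 [0.4449 0.3435 0.045 ]
green [0.5836 0.3769 0.1   ]
print corner [0.6778 0.2671 0.    ]
print corner [0.6298 0.3648 0.    ]
```

```bash
python3 -m pendant '[[-1,[-0.6,0.4,0.28],[0,0,0]],[-1,[-0.6,0.4,0.28],[0,0,0]],[-1,[-0.6,0.4,0.28],[0,0,0]],[-1,[-0.6,0.4,0.28],[0,0,0]],[-1,[-0.6,0.4,0.28],[0,0,0]],[-1,[-0.6,0.4,0.28],[0,0,0]],[-1,[-0.6,0.4,0.28],[0,0,0]],[-1,[-0.6,0.4,0.28],[0,0,0]]]'
cat >> h.py <<'E'
from scipy.spatial.transform import Rotation as R
def wsnap(f):
    o=bot.observe(); s=bot.snapshot('wrist')
    T=np.eye(4);T[:3,:3]=R.from_euler('xyz',o['ee_rot']).as_matrix();T[:3,3]=o['ee_pos']
    s['cw']=T@np.array(s['tool_from_camera']); s['camera_from_world']=np.linalg.inv(s['cw'])
    cv2.imwrite(f'pics/{f}.png',s['color'][:,:,::-1]); np.save(f'pics/{f}.npy',s,allow_pickle=True); return s
def load(f): return np.load(f'pics/{f}.npy',allow_pickle=True).item()
E
python3 -c "
from h import *
s=wsnap('w1');print(s['cw'].round(3),s['fx'],s.keys());o=bot.observe();print(o['ee_pos'],o['ee_rot'],o['qpos'])"
```

```text
time: 0.77
ee_pos: [0.5004, 0.0992, 0.303]
ee_rot: [3.142, 0.001, 1.57]
ft_force: [0.8, -0.2, -0.4]
width: 0.0916
gripper_force: 0.0
[[ 1.     0.001  0.001  0.5  ]
 [-0.001  0.955  0.297  0.182]
 [-0.    -0.297  0.955  0.454]
 [ 0.     0.     0.     1.   ]] 377.87309735451663 dict_keys(['color', 'fx', 'fy', 'cx', 'cy', 'tool_from_camera', 'cw', 'camera_from_world'])
[0.50059738 0.09885011 0.3026153 ] [-3.14086815e+00  6.60745901e-04  1.56899705e+00] [-0.19031199  0.16650178 -0.07938496  1.85497167  0.01508323  1.12155324
 -0.27696562]
```

View pics/w1.png

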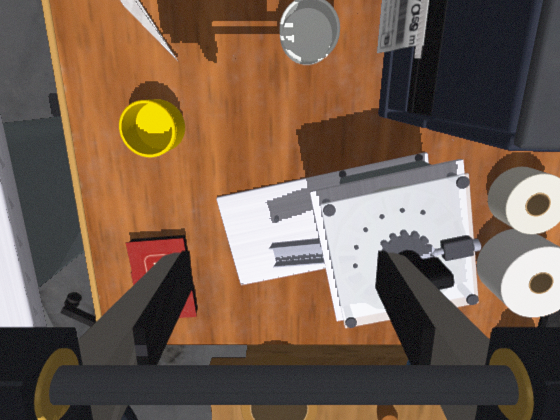

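The wrist view shows the jar at (310,30), mouth up. The cover screws are at (329,210), (462,182), (472,299) and (350,322). The plate's front corners are at (218,198) and (242,284), and the chute lip is at (273,254). The printer corner is at (383,115).

```bash
python3 - <<'E'
from h import *
s=load('w1');c=s['cw']
P=lambda u,v,z:plane(s,u,v,z,c).round(4)
sc=np.array([P(*q,.135) for q in [(329,210),(462,182),(472,299),(350,322)]]);print(sc,sc.mean(0))
f=[P(218,198,.005),P(242,284,.005)];print('front',f);d=f[0]-f[1];print('yaw',np.arctan2(-d[0],d[1]),np.linalg.norm(d))
d=sc[1]-sc[0];print('yaw',np.arctan2(d[1],d[0]))
print('lip',P(273,244,.072),P(277,267,.072),'pin',P(276,218,.005))
im=s['color'].astype(int)
m=((im.max(2)-im.min(2)<25)&(im.min(2)>70)).astype(np.uint8)
m[70:]=0;m[:,:260]=0;m[:,360:]=0
n,l,st,ce=cv2.connectedComponentsWithStats(m);i=1+st[1:,4].argmax();print(st[i],ce[i])
x,y,w,h=st[i][:4];print('jar rim x-mid, top',P(x+w/2,y+w/2,.045),'top',P(x+w/2,y,.045),'bot',P(x+w/2,y+h,.0), 'scene est',proj(s,[.525,.243,.045]),proj(s,[.525,.243,0]))
for z in (0,.15,.28): print('printer',z,P(383,117,z),P(420,0,z),P(545,150,z))
a=load('s0');print(plane(a,269,139,.28),plane(a,329,197,.28))
E
```

```text
[[ 0.5405  0.0818  0.135 ]
 [ 0.6547  0.107   0.135 ]
 [ 0.6802 -0.0076  0.135 ]
 [ 0.5649 -0.0328  0.135 ]] [0.610075 0.0371   0.135   ]
front [array([0.4193, 0.0565, 0.005 ]), array([ 0.4449, -0.0621,  0.005 ])]
yaw 0.2125899933992799 0.12133144687178177
yaw 0.2171849922238431
lip [0.4886 0.0231 0.072 ] [ 0.4928 -0.0045  0.072 ] pin [0.4907 0.0303 0.005 ]
[ 280    0   60   65 3169] [308.76301672  30.20668981]
jar rim x-mid, top [0.5266 0.24   0.045 ] top [0.5261 0.2665 0.045 ] bot [0.5302 0.2103 0.    ] scene est (np.float64(308.45921131844483), np.float64(26.655561903918397)) (np.float64(305.87819256208104), np.float64(33.30427794347273))
printer 0 [0.6167 0.1532 0.    ] [0.647  0.2756 0.    ] [0.8142 0.1144 0.    ]
printer 0.15 [0.5783 0.1629 0.15  ] [0.5986 0.2448 0.15  ] [0.7105 0.1369 0.15  ]
printer 0.28 [0.5449 0.1713 0.28  ] [0.5566 0.2182 0.28  ] [0.6207 0.1564 0.28  ]
[0.6108778  0.43960935 0.28      ] [ 0.53134786 -0.07336537  0.28      ]
```

```bash
python3 -m pendant '[[-1,[0.1,0.57,0],[0,0,-1]],[-1,[0.1,0.57,0],[0,0,-1]],[-1,[0.1,0.57,0],[0,0,-1]],[-1,[0.1,0.57,0],[0,0,-1]],[-1,[0.1,0.57,0],[0,0,-1]],[-1,[0.1,0.57,0],[0,0,-1]],[-1,[0.1,0.57,0],[0,0,-1]],[-1,[0.1,0.57,0],[0,0,-1]]]' | head -3
python3 -m pendant '[[-1,[0,0,-0.1],[0,0,-0.15]],[-1,[0,0,-0.2],[0,0,-0.3]],[-1,[0,0,-0.35],[0,0,-0.51]],[-1,[0,0,-0.5],[0,0,-0.51]],[-1,[0,0,-0.66],[0,0,-0.51]],[-1,[0,0,-0.66],[0,0,-0.51]],[-1,[0,0,-0.66],[0,0,-0.51]]]'
python3 - <<'E'
from h import *
s=wsnap('w2');o=bot.observe();print(o['ee_pos'],o['ee_rot'],o['qpos'])
print(proj(s,[.526,.241,.045]),proj(s,o['ee_pos']))
E
```

```text
time: 1.48
ee_pos: [0.5259, 0.2415, 0.3017]
ee_rot: [-3.141, 0.002, 0.782]
time: 2.07
ee_pos: [0.5243, 0.2411, 0.1363]
ee_rot: [3.141, 0.005, 0.385]
ft_force: [0.4, 0.3, 0.6]
width: 0.0921
gripper_force: 0.0
[0.52587268 0.24206558 0.13865881] [3.14133865e+00 4.59999025e-04 3.84868420e-01] [-0.49793628  0.46238217  0.01099329  1.85865652 -0.00641992  0.82107209
 -1.66964801]
(np.float64(283.09209880763905), np.float64(217.46817427465157)) (np.float64(280.6752140141835), np.float64(285.8742521101578))
```

View pics/w2.png

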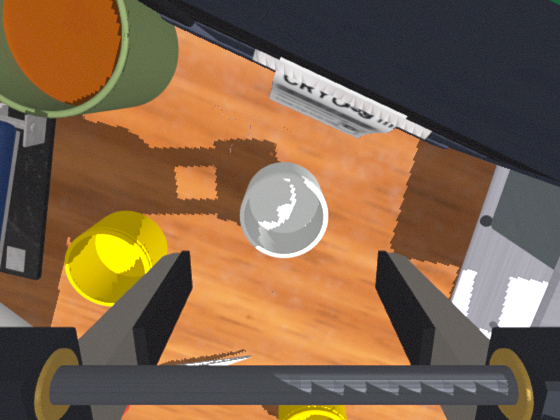

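The jar's rim is centred at about (284,213), within 2 mm of the prediction, so the fingers straddle it. I'll go down and grip it.

```bash
python3 -m pendant '[[-1,[0,0,-0.12],[0,0,0]],[-1,[0,0,-0.24],[0,0,0]],[-1,[0,0,-0.34],[0,0,0]],[-1,[0,0,-0.4],[0,0,0]],[-1,[0,0,-0.4],[0,0,0]],[1,[0,0,-0.4],[0,0,0]],[1,[0,0,-0.4],[0,0,0]],[1,[0,0,-0.4],[0,0,0]],[1,[0,0,-0.4],[0,0,0]],[1,[0,0,-0.4],[0,0,0]]]'
python3 -m pendant '[[1,[0,0,0],[0,0,0]],[1,[0,0,0],[0,0,0]],[1,[0,0,0],[0,0,0]],[1,[0,0,0],[0,0,0]]]'
```

```text
time: 2.95
ee_pos: [0.5258, 0.2428, 0.0396]
ee_rot: [-3.141, -0.002, 0.385]
ft_force: [-0.1, -1.5, 0.5]
width: 0.0607
gripper_force: 0.3
time: 3.28
ee_pos: [0.5258, 0.2428, 0.0395]
ee_rot: [-3.142, -0.002, 0.385]
ft_force: [-0.7, -1.5, 6.8]
width: 0.0595
gripper_force: 30.0
```

```bash
python3 -m pendant '[[1,[0,0,0.12],[0,0,0]],[1,[0,0,0.26],[0,0,0]],[1,[-0.03,-0.07,0.4],[0,0,-0.05]],[1,[-0.1,-0.2,0.4],[0,0,-0.1]],[1,[-0.17,-0.36,0.4],[0,0,-0.2]],[1,[-0.24,-0.51,0.4],[0,0,-0.22]],[1,[-0.31,-0.66,0.4],[0,0,-0.22]],[1,[-0.38,-0.81,0.4],[0,0,-0.22]],[1,[-0.44,-0.94,0.4],[0,0,-0.22]],[1,[-0.465,-1,0.4],[0,0,-0.22]]]'
python3 -m pendant '[[1,[0,0,-0.05],[0,0,0]],[1,[0,0,-0.15],[0,0,0]],[1,[0,0,-0.25],[0,0,0]],[1,[0,0,-0.33],[0,0,0]],[1,[0,0,-0.36],[0,0,0]],[1,[0,0,-0.36],[0,0,0]]]'
python3 - <<'E'
from h import *
snap('scene','s1');snap('side','d1')
a=cv2.imread('pics/s1.png')[180:330,220:380]; b=cv2.imread('pics/d1.png')[150:270,230:360]
cv2.imwrite('pics/c3.png',np.hstack([cv2.resize(a,(400,375),interpolation=2),cv2.resize(b,(400,375),interpolation=2)]))
o=bot.observe();print(o['ee_pos'],o['ee_rot'],o['qpos'],o['ft_force'])
p=np.array([.610,.037])-.145*np.array([np.cos(.215),np.sin(.215)]);print(p,(p-o['ee_pos'][:2])/.25, .215-o['ee_rot'][2])
E
```

```text
time: 4.12
ee_pos: [0.4057, -0.0114, 0.1382]
ee_rot: [3.141, 0.002, 0.207]
ft_force: [-0.1, 0.6, -1.1]
width: 0.0596
gripper_force: 30.0
time: 4.62
ee_pos: [0.4075, -0.0076, 0.047]
ee_rot: [-3.141, 0.004, 0.212]
ft_force: [0.2, 0.3, -1.3]
width: 0.0594
gripper_force: 30.0
[ 0.40906275 -0.00751967  0.04872649] [ 3.14153466e+00 -1.74356321e-04  2.12051225e-01] [-0.14907188  0.39914462  0.09863919  2.29821103 -0.08852375  0.44732577
 -1.33704129] [-0.16420875 -1.01269044 -0.35364831]
[0.46833842 0.00606462] [0.23710269 0.05433718] 0.0029487745810984622
```

View pics/c3.png

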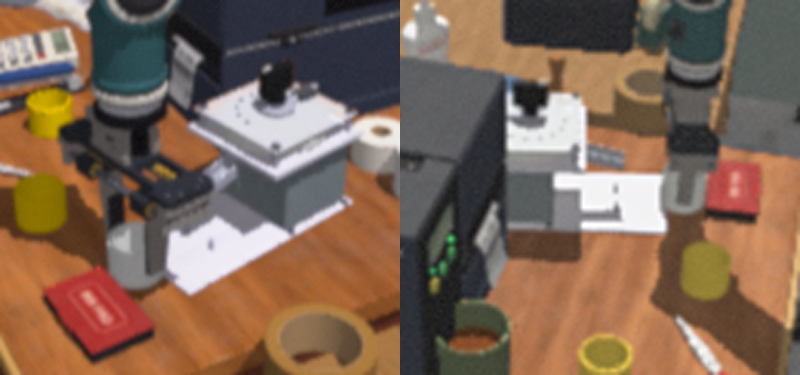

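The jar is held upright in front of the plate and in line with the chute. I'll slide it in, set it down and check.

```bash
python3 -m pendant '[[1,[0.04,0.009,0],[0,0,0]],[1,[0.09,0.021,0],[0,0,0]],[1,[0.14,0.032,0],[0,0,0]],[1,[0.18,0.041,0],[0,0,0]],[1,[0.21,0.048,0],[0,0,0]],[1,[0.235,0.054,0],[0,0,0]],[1,[0.235,0.054,0],[0,0,0]],[1,[0.235,0.054,-0.01],[0,0,0]],[1,[0.235,0.054,-0.016],[0,0,0]],[1,[0.235,0.054,-0.016],[0,0,0]]]'
```

```text
time: 5.55
ee_pos: [0.4669, 0.0059, 0.0445]
ee_rot: [-3.141, 0.001, 0.212]
ft_force: [-1.5, -0.3, 4.3]
width: 0.0599
gripper_force: 30.0
```

```bash
python3 -m pendant '[[-1,[0,0,0],[0,0,0]],[-1,[0,0,0],[0,0,0]],[-1,[0,0,0],[0,0,0]],[-1,[0,0,0],[0,0,0]],[-1,[0,0,0],[0,0,0]],[-1,[0,0,0],[0,0,0]]]'
python3 -m pendant '[[-1,[0,0,0.04],[0,0,0]],[-1,[0,0,0.1],[0,0,0]],[-1,[0,0,0.2],[0,0,0]],[-1,[0,0,0.35],[0,0,0]],[-1,[0,0,0.5],[0,0,0]],[-1,[0,0,0.65],[0,0,0]],[-1,[0,0,0.8],[0,0,0.15]],[-1,[0,0,0.8],[0,0,0.3]],[-1,[0,0,0.8],[0,0,0.45]]]'
python3 -m pendant '[[-1,[0,0,0],[0,0,1]],[-1,[0,0,0],[0,0,1]],[-1,[0,0,0],[0,0,1]],[-1,[0,0,0],[0,0,1]],[-1,[0,0,0],[0,0,1]],[-1,[0,0,0],[0,0,1]],[-1,[0,0,0],[0,0,1]]]'
python3 -m pendant '[[-1,[0,0,0],[0,0,1]],[-1,[0,0,0],[0,0,1]],[-1,[0,0,0],[0,0,1]],[-1,[0,0,0],[0,0,1]],[-1,[0,0,0],[0,0,1]],[-1,[0,0,0],[0,0,1]],[-1,[0,0,0],[0,0,1]]]'
python3 -m pendant '[[-1,[0,0,0],[0,0,1]],[-1,[0,0,0],[0,0,1]],[-1,[0,0,0],[0,0,1]],[-1,[0,0,0],[0,0,1]],[-1,[0,0,0],[0,0,1]],[-1,[0,0,0],[0,0,1]],[-1,[0,0,0],[0,0,1]]]'
python3 -m pendant '[[-1,[0,0,0],[0,0,0.55]],[-1,[0,0,0],[0,0,0.55]],[-1,[0,0,0],[0,0,0.55]],[-1,[0,0,0],[0,0,0.55]],[-1,[0,0,0],[0,0,0.55]],[-1,[0,0,0],[0,0,0.55]]]'
python3 - <<'E'
from h import *
wsnap('w3');o=bot.observe();print(o['ee_pos'],o['ee_rot'],o['qpos'])
E
```

```text
time: 6.05
ee_pos: [0.4674, 0.0059, 0.0442]
ee_rot: [3.142, 0.0, 0.212]
ft_force: [-1.1, -0.7, -0.2]
width: 0.0916
gripper_force: 0.0
time: 6.8
ee_pos: [0.4689, 0.0061, 0.2478]
ee_rot: [3.139, -0.006, 0.571]
ft_force: [-0.3, 0.1, -1.0]
width: 0.092
gripper_force: 0.0
time: 7.38
ee_pos: [0.4672, 0.0058, 0.245]
ee_rot: [3.141, 0.0, 1.356]
ft_force: [0.0, 0.1, -0.4]
width: 0.0917
gripper_force: 0.0
time: 7.97
ee_pos: [0.4672, 0.0058, 0.245]
ee_rot: [3.141, 0.0, 2.142]
ft_force: [-0.2, 0.0, -0.2]
width: 0.0919
gripper_force: 0.0
time: 8.55
ee_pos: [0.4673, 0.0058, 0.245]
ee_rot: [-3.141, 0.001, 2.927]
ft_force: [0.2, 0.2, 0.9]
width: 0.0919
gripper_force: 0.0
time: 9.05
ee_pos: [0.4674, 0.0058, 0.2448]
ee_rot: [-3.141, 0.0, -2.932]
ft_force: [0.3, 0.0, 0.5]
width: 0.0922
gripper_force: 0.0
[0.46738236 0.00585653 0.24470005] [-3.14134986e+00  3.66762107e-04 -2.93159393e+00] [ 0.05762281  0.15349017 -0.1556984   2.01352462  0.02886511  0.97620736
  1.66835789]
```

View pics/w3.png

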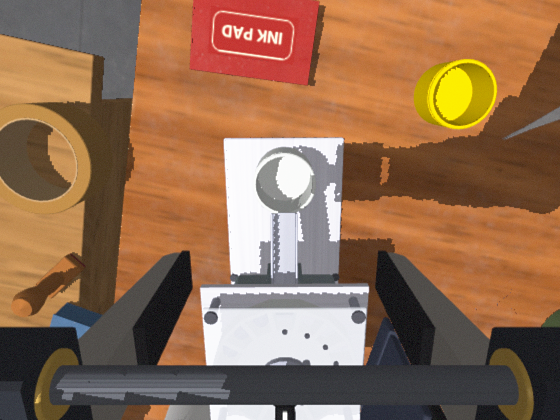

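The jar stands upright on the plate at (285,181), with the chute end over its back rim at (285,212). Next I'll move over the knob and look.

```bash
python3 -m pendant '[[-1,[0.1,0.02,0],[0,0,0]],[-1,[0.25,0.055,0],[0,0,0]],[-1,[0.4,0.087,0],[0,0,0]],[-1,[0.52,0.113,0],[0,0,0]],[-1,[0.57,0.124,0],[0,0,0]],[-1,[0.57,0.124,0],[0,0,0]],[-1,[0.57,0.124,0],[0,0,0]]]'
python3 - <<'E'
from h import *
w=load('w3');P=plane(w,285,181,.05,w['cw']);d=P[:2]-[.610,.037];c,s_=np.cos(.215),np.sin(.215);print('jar',P,d@[c,s_],d@[-s_,c])
s=wsnap('w4');o=bot.observe();print(o['ee_pos'],o['ee_rot'],o['qpos'])
print(proj(s,[.61,.037,.19]))
cv2.imwrite('pics/c4.png',cv2.resize(cv2.imread('pics/w4.png')[110:330,180:390],None,fx=2.7,fy=2.7,interpolation=2))
E
```

```text
time: 9.68
ee_pos: [0.6096, 0.0371, 0.2436]
ee_rot: [3.141, -0.002, -2.93]
ft_force: [0.1, 0.3, 0.6]
width: 0.092
gripper_force: 0.0
jar [0.46306485 0.00521757 0.05      ] -0.15033287524660446 0.00029755440749200043
[0.60903472 0.03676365 0.24389844] [-3.14156335e+00 -1.54986647e-03 -2.93031649e+00] [-0.00381035  0.39887554 -0.14529723  1.68604428  0.06456497  1.06288283
  1.61270731]
(np.float64(285.06218495437173), np.float64(243.96237460143314))
```

View pics/c4.png

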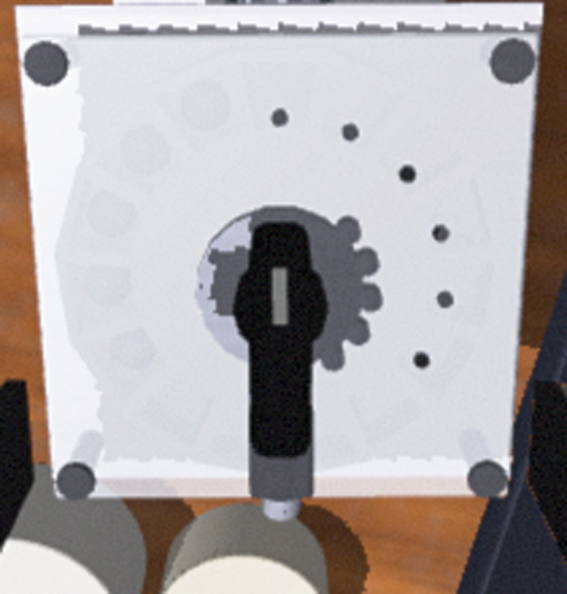

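```bash
python3 - <<'E'
from h import *
s=load('w4');q=[(46,63),(512,61),(487,480),(75,480)]
Q=np.array([plane(s,u/2.7+180,v/2.7+110,.135,s['cw']) for u,v in q]);print(Q,Q.mean(0))
d=Q[0]-Q[1];print(np.arctan2(d[1],d[0])+np.pi/2)
c=np.array([np.cos(.215),np.sin(.215)]);m=Q.mean(0)[:2]
for r in (-.024,.024):
  for z in (.154,.19):
    u,v=proj(s,[*(m+r*c),z]);print(r,z,(u-180)*2.7,(v-110)*2.7)
E
```

```text
[[ 0.56566702 -0.03337493  0.135     ]
 [ 0.54068042  0.08097369  0.135     ]
 [ 0.65566336  0.10641662  0.135     ]
 [ 0.68023888 -0.00848412  0.135     ]] [0.61056242 0.03638282 0.135     ]
0.2151310742571051
-0.024 0.154 279.76165127352937 214.94844805729795
-0.024 0.19 279.9066129245017 257.39519337978345
0.024 0.154 280.4938178313041 395.92207324586246
0.024 0.19 280.7401397981098 463.0114539414931
```

The knob is centred between the fingers at crop (280,340), pointing to the front at home. Axis is (0.6106, 0.0364) and yaw is 0.215. I'll descend and grip.

```bash
python3 -m pendant '[[-1,[0.004,-0.002,-0.08],[0,0,-0.003]],[-1,[0.004,-0.002,-0.17],[0,0,0]],[-1,[0.004,-0.002,-0.25],[0,0,0]],[-1,[0.004,-0.002,-0.29],[0,0,0]],[-1,[0.004,-0.002,-0.29],[0,0,0]],[1,[0.004,-0.002,-0.29],[0,0,0]],[1,[0.004,-0.002,-0.29],[0,0,0]],[1,[0.004,-0.002,-0.29],[0,0,0]],[1,[0.004,-0.002,-0.29],[0,0,0]],[1,[0.004,-0.002,-0.29],[0,0,0]]]'
python3 -m pendant '[[1,[0,0,0],[0,0,0]],[1,[0,0,0],[0,0,0]],[1,[0,0,0],[0,0,0]],[1,[0,0,0],[0,0,0]],[1,[0,0,0],[0,0,0]],[1,[0,0,0],[0,0,0]],[1,[0,0,0],[0,0,0]]]'
python3 -c "
from h import *
o=bot.observe();print(o['ee_pos'],o['ee_rot'],o['qpos'],o['moment'])"
```

```text
time: 10.57
ee_pos: [0.6114, 0.0365, 0.1727]
ee_rot: [-3.141, 0.001, -2.93]
ft_force: [-0.1, -0.1, -0.3]
width: 0.0607
gripper_force: 0.0
time: 11.15
ee_pos: [0.6108, 0.0372, 0.1717]
ee_rot: [3.141, -0.0, -2.929]
ft_force: [0.2, 2.5, -0.6]
width: 0.0213
gripper_force: 30.0
[0.61080926 0.03722239 0.17169562] [ 3.14065782e+00 -2.06212499e-04 -2.92908955e+00] [-0.00840188  0.47815974 -0.14065388  1.74597947  0.07981659  0.92331108
  1.60161772] [0.51627259 0.12537659 0.00222522]
```

```bash
python3 -m pendant '[[1,[0,0,0],[0,0,0]],[1,[0,0,0],[0,0,0]],[1,[0,0,0],[0,0,0]],[1,[0,0,0],[0,0,0]]]'
```

```text
time: 11.48
ee_pos: [0.6108, 0.0372, 0.1717]
ee_rot: [3.141, -0.0, -2.929]
ft_force: [-0.2, 3.3, 0.6]
width: 0.0214
gripper_force: 30.0
```

The opening stopped at 21 mm, so the tips are on the round boss and not the 14 mm bar. I'll open partly, rise 6 mm and regrip.

```bash
python3 -m pendant '[[0.2,[0,0,0],[0,0,0]],[0.2,[0,0,0],[0,0,0]],[0.2,[0,-0.002,0.012],[0,0,0]],[0.2,[0,-0.002,0.024],[0,0,0]],[1,[0,-0.002,0.024],[0,0,0]],[1,[0,-0.002,0.024],[0,0,0]],[1,[0,-0.002,0.024],[0,0,0]],[1,[0,-0.002,0.024],[0,0,0]],[1,[0,-0.002,0.024],[0,0,0]],[1,[0,-0.002,0.024],[0,0,0]]]'
```

```text
time: 12.32
ee_pos: [0.6108, 0.0372, 0.1778]
ee_rot: [3.14, -0.0, -2.928]
ft_force: [-2.2, 3.9, 1.2]
width: 0.0136
gripper_force: 30.0
```

Now the bar itself is gripped at 13.6 mm. I'll turn clockwise one stop and watch the moment.

```bash
python3 -m pendant '[[1,[0,0,0],[0,0,-0.08]],[1,[0,0,0],[0,0,-0.16]],[1,[0,0,0],[0,0,-0.24]],[1,[0,0,0],[0,0,-0.32]],[1,[0,0,0],[0,0,-0.4]],[1,[0,0,0],[0,0,-0.47]],[1,[0,0,0],[0,0,-0.535]],[1,[0,0,0],[0,0,-0.535]],[1,[0,0,0],[0,0,-0.535]],[1,[0,0,0],[0,0,-0.535]]]'
python3 -m pendant '[[1,[0,0,0],[0,0,0]],[1,[0,0,0],[0,0,0]],[1,[0,0,0],[0,0,0]],[1,[0,0,0],[0,0,0]],[1,[0,0,0],[0,0,0]],[1,[0,0,0],[0,0,0]],[1,[0,0,0],[0,0,0]],[1,[0,0,0],[0,0,0]],[1,[0,0,0],[0,0,0]],[1,[0,0,0],[0,0,0]]]'
python3 -c "
from h import *
o=bot.observe();print(o['ee_rot'],o['moment'],o['qpos'][6])
wsnap('w5');snap('side','d5');snap('scene','s5')"
```

```text
time: 13.15
ee_pos: [0.6108, 0.0374, 0.1778]
ee_rot: [3.14, -0.001, 2.936]
ft_force: [-1.8, 4.3, 2.1]
width: 0.0139
gripper_force: 30.0
time: 13.98
ee_pos: [0.6108, 0.0374, 0.1778]
ee_rot: [3.14, -0.001, 2.936]
ft_force: [-1.4, 4.8, 2.1]
width: 0.014
gripper_force: 30.0
[ 3.14020014e+00 -6.71596800e-04  2.93617998e+00] [1.16097962 0.33011548 0.13265372] 1.2283880099880413
```

```bash
python3 -m pendant '[[1,[0,0,0],[0,0,-0.08]],[1,[0,0,0],[0,0,-0.16]],[1,[0,0,0],[0,0,-0.24]],[1,[0,0,0],[0,0,-0.32]],[1,[0,0,0],[0,0,-0.4]],[1,[0,0,0],[0,0,-0.47]],[1,[0,0,0],[0,0,-0.533]],[1,[0,0,0],[0,0,-0.533]],[1,[0,0,0],[0,0,-0.533]],[1,[0,0,0],[0,0,-0.533]]]'
python3 -m pendant '[[1,[0,0,0],[0,0,0]],[1,[0,0,0],[0,0,0]],[1,[0,0,0],[0,0,0]],[1,[0,0,0],[0,0,0]],[1,[0,0,0],[0,0,0]],[1,[0,0,0],[0,0,0]],[1,[0,0,0],[0,0,0]],[1,[0,0,0],[0,0,0]],[1,[0,0,0],[0,0,0]],[1,[0,0,0],[0,0,0]]]' | head -3
python3 -m pendant '[[1,[0,0,0],[0,0,-0.08]],[1,[0,0,0],[0,0,-0.16]],[1,[0,0,0],[0,0,-0.24]],[1,[0,0,0],[0,0,-0.32]],[1,[0,0,0],[0,0,-0.4]],[1,[0,0,0],[0,0,-0.47]],[1,[0,0,0],[0,0,-0.535]],[1,[0,0,0],[0,0,-0.535]],[1,[0,0,0],[0,0,-0.535]],[1,[0,0,0],[0,0,-0.535]]]'
for i in 1 2; do python3 -m pendant '[[1,[0,0,0],[0,0,0]],[1,[0,0,0],[0,0,0]],[1,[0,0,0],[0,0,0]],[1,[0,0,0],[0,0,0]],[1,[0,0,0],[0,0,0]],[1,[0,0,0],[0,0,0]],[1,[0,0,0],[0,0,0]],[1,[0,0,0],[0,0,0]],[1,[0,0,0],[0,0,0]],[1,[0,0,0],[0,0,0]]]' | head -3;done
python3 - <<'E'
from h import *
o=bot.observe();y=o['ee_rot'][2];print(y,-2.929-(y-2*np.pi if y>0 else y),o['moment'],o['qpos'][6])
w=wsnap('w6');b=snap('side','d6');a=snap('scene','s6')
def crop(s,p,r):
    u,v=map(int,proj(s,p)); print(u,v); u0,v0=max(0,u-r),max(0,v-r)
    return cv2.resize(s['color'][v0:v0+2*r,u0:u0+2*r,::-1],(266,266),interpolation=2)
J=[.469,.006,.04]
cv2.imwrite('pics/c6.png',np.vstack([np.hstack([crop(load('s0'),J,25),crop(a,J,25),crop(b,J,25)]),np.hstack([crop(a,[.6,.03,.13],45),cv2.resize(w['color'][:,:,::-1],(532,266),interpolation=3)])]))
E
```

```text
time: 14.97
ee_pos: [0.6109, 0.0375, 0.1778]
ee_rot: [3.14, -0.001, 2.518]
ft_force: [-1.4, 5.0, 1.3]
width: 0.0138
gripper_force: 30.0
time: 15.8
ee_pos: [0.6109, 0.0375, 0.1779]
ee_rot: [3.14, -0.001, 2.518]
time: 16.63
ee_pos: [0.611, 0.0377, 0.1779]
ee_rot: [3.141, -0.001, 2.098]
ft_force: [-0.8, 5.6, 1.4]
width: 0.0137
gripper_force: 30.0
time: 17.47
ee_pos: [0.611, 0.0377, 0.1778]
ee_rot: [3.141, -0.001, 2.098]
time: 18.3
ee_pos: [0.611, 0.0376, 0.1778]
ee_rot: [3.141, -0.001, 2.098]
2.097691546775396 1.2564937604041906 [1.21273212 0.09125822 0.14427   ] 0.47690789856889026
291 269
291 269
306 207
327 226
```

View pics/c6.png

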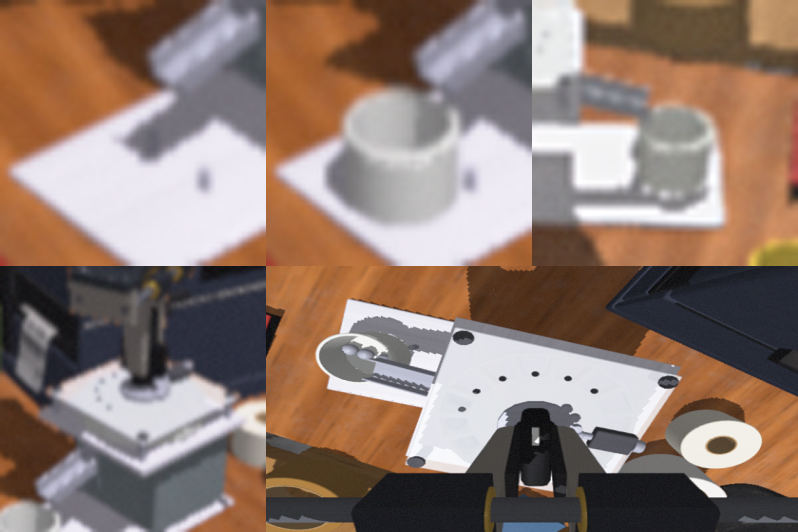

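The jar stands by the pins under the chute. The knob points at the third pip (536,373), and balls are visible in the jar at (352,350) and (367,353). I'll wait a little more and check for the third ball numerically.

```bash
python3 -m pendant '[[1,[0,0,0],[0,0,0]],[1,[0,0,0],[0,0,0]],[1,[0,0,0],[0,0,0]],[1,[0,0,0],[0,0,0]],[1,[0,0,0],[0,0,0]],[1,[0,0,0],[0,0,0]],[1,[0,0,0],[0,0,0]],[1,[0,0,0],[0,0,0]],[1,[0,0,0],[0,0,0]],[1,[0,0,0],[0,0,0]]]' | head -3
python3 - <<'E'
from h import *
s=wsnap('w7');g=cv2.cvtColor(s['color'],cv2.COLOR_RGB2GRAY)
u,v=map(int,proj(s,[.469,.006,.02]));print(u,v)
c=g[v-34:v+34:2,u-36:u+36]
for r in c: print(''.join(' .:-=+*#%@'[min(9,x//26)] for x in r))
d=cv2.absdiff(load('w6')['color'],s['color']).max(2)[v-34:v+34,u-36:u+36];print((d>40).sum())
E
```

```text
time: 19.28
ee_pos: [0.611, 0.0377, 0.1779]
ee_rot: [3.141, -0.001, 2.098]
113 142
%@@@@@@@@@@@@@@@@@@%%##**+=+++======================+#%%+===============
@@@%#####*#######%@@@@@@@@%#**++**======================+#%+============
*++++++++++++++++*%@@@@@@@@@@@%#*++**+======================#+==========
+++++++++++++++*#@@@@@@@@@@@@@@@@%#**+**================================
+++++++++++++*%@@@@@@@@@@@@@@@@@@@@@%#*+========================*++=====
++++++++++++#@*#@@@@@@@@@@@@@@@@@@@@@@@%**=======================++=====
++++=+++=+==+*+==+#@@@@@@@@@@@@@@@@@@@@@@%#*+===========================
+=======-==+=++++==++*#@@@@@@@@@@@@@@@@@@@@%#*=======================*==
======---------==+++====+@@@@@@@@@@@@@@@@@@@@%*+========================
=====+++++====----==++++@@@@@@@@*+*#@@@@@@@@@@%#*=++====================
=-=+******++++==----=++*@@***+======+*#@@@@@@@@@#*+=====================
==-=*####****+++==---=+=+=====+++++==+*@@@@@@@@@@%+=====================
===#########***++==--==-==-------=++===+#@@@@@@@@@%#====================
===-+#%%%%###***++=-==+++++====----==++*@@@@@@@@%@@*================
[... 766 characters left out ...]
+=+=+++*##############**+=---------------
================+++=++=++=+=++====++++####################**+=----------
==================++==+++=++==+++++++*#########################**+=-----
==================+=+=+=+++===++=++++###############################**+=
=======================++=+=++++=+=++###################################
=========================+==+++++=++*###################################
===========================++==+++++##+#################################
==================================+=-----+##############################
===================================-=------+#+-+########################
====================================#**=----------+##++#################
0
```

```bash
python3 -c "
from rig import bot
print(bot.sign_off())"
```

```text
the job is handed in; nothing more can be done
None
```

I've handed the job in: the jar stands mouth up on the foot plate under the chute, released, and the knob is still gripped at the third stop (turned 1.256 rad). Two balls show clearly in the jar, and a third shows partly under the chute's end.

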